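Nip a mended book in a two-screw press, keeping the board square

TASK

Gently slide the mended book straight back under the pressing board until it butts squarely against the back stop of the book press, then wind the board down by turning the two knobs clockwise alternately, a little at a time, so that one end never gets more than about 2 mm lower than the other. Nip the book firmly and evenly, both knobs stiff at about 0.6 N m, without crushing it, and let go; leave everything else on the table alone.

Things in the scene. Friction and masses are not known exactly. Their poses are not given: they have to be found in the camera images.
- press: Small two-screw book press fixed to the desk: birch base board 210 (x) x 250 (y) x 20 mm, a white bed plate on it between the screws, an aluminium back stop across its far side, two upright steel screws 16 mm thick with springs, at y = +85 (left) and -85 mm (right), x = 0, 130 mm tall. Origin: centre of the base's underside; x points from the open front to the back stop, z up.
- stop (a point): Middle of the back stop's front face, at x = 74, z = 34 mm in the press frame. The stop is 120 mm wide and ends 40 mm above the desk. The book goes home when its fore edge butts against it.
- book: Cream hardback with a red spine, 158 (x) x 110 (y) x 24 mm, about 0.5 kg, lying on the bed plate (about 26 mm above the desk), its fore edge already under the board, its spine sticking out at the front. Origin: centre of its underside; x points from spine to fore edge. Slides with a few newtons. When home its spine stands 14 mm proud of the board's front edge.
- book_spine (a point): Middle of the book's spine (the edge to push), at half its thickness, 79 mm in front (-x) of the book's centre.
- book_fore (a point): Middle of the book's fore edge, at half its thickness, 79 mm behind (+x) the book's centre.
- board: Pressing board, brown wood 138 (x) x 230 (y) mm, hung on the two screws under the knobs: x from -70 to +68 mm in the press frame, 20 mm thick with a cork pad 2 to 5 mm thick glued under its middle; the pad's underside is 2 to 7 mm above the book at the start. Origin: centre of its top face; z is its normal. It rises and sinks with the knobs and tilts when they are not level.
- board_left (a point): Point on the board's top face 110 mm left (+y) of its centre.
- board_right (a point): Point on the board's top face 110 mm right (-y) of its centre.
- knob_left_grip (a point): Axis of the left (+y) black fluted knob at grip height: round, 44 mm across, 30 mm tall; this point is 11 mm under its top, 29 mm above the board. The screw end may stand up to 17 mm out of its top. Clockwise from above winds that end of the board down 12 mm a turn (1.9 mm per rad), the knob sinking too; 1 to 3.7 rad from start to contact. Grip it at any angle. Turns freely at 0.15 N m.
- knob_right_grip (a point): The same on the right (-y) knob. Once the board bears on the book the torque climbs 1 to 2 N m per rad; stop at about 0.6 N m turning (0.4 to 0.5 when held still after a small forward turn); well over 1 N m on both crushes the book. Tightening one changes the other: go back and forth. The screws hold by friction when let go. The knobs start up to 0.14 turn (1.7 mm) apart.
- glue: White glue bottle with an orange cap, 52 mm across, 135 mm tall. Leave alone. Origin: centre of its foot.
- folder: Bone folder, flat ivory strip 150 x 22 x 5 mm beside the press. Leave alone.
- phone: Black phone 150 x 72 x 8 mm. Leave alone.
- brush: Glue brush 170 mm long. Leave alone.
- pen: Black pen 135 mm long, 12 mm thick. Leave alone.
Mind the look-alikes: they are no part of the job. What is shaped like the book but pink is not meant.

How it is judged:
By the outcome, as a careful person would: the job done as asked, in the order asked, and still so for the second after the job is handed in, with the robot touching nothing.
It also fails if it takes over 72 s, if anything falls off the work surface, if the arm or the gripper's body presses on something with over 40 N, if the wrist force passes 120 N, or if a joint passes its speed limit or range.

ROBOT

A 6-joint arm with a two-finger parallel gripper is mounted at the origin on the work surface. World frame = base frame: x ahead of the robot, y to its left, z up, the work surface at z = 0. Lengths are in m, angles in degrees, forces in N, time in s.
With the tool pointing down it reaches from about 0.25 to 0.725 m from the base axis. Payload 9.7 kg.
Tool frame: the origin (TCP) lies at the very end of the fingers, on their centre line; the grasp point (between the pads) lies 19 mm behind it; y points along the fingers, x is the direction in which the jaws open and shut, and the axes are right-handed (so a half turn about y gives the same grasp; the last joint's range is limited). The gripper opens to 85 mm and grips with 20 to 120 N. Pads are 22 mm wide; open, the fingers measure 114 mm over their backs; the gripper's body (76 mm by 85 mm) begins 54 mm behind the grasp point. The pads swing forward as they close: fully open they stand 13 mm farther back than shut.
Start: joints at [-70.703, 4.979, 10.078, 95.1, 0, 90], TCP at [0.182, -0.519, 0.231] pointing down, gripper open.
Joint ranges: [-179.16, 179.16], [-48.56, 103.87], [-65.8, 70.77], [-126.05, 130.52], [-82.76, 87.17], [-180, 180]. Speed limits (degrees/s): [127.2, 127.2, 147.25, 180, 180, 180].

INTERFACE

Orientations are given as [roll, pitch, yaw] about the fixed x, y, z axes, in that order (R = Rz(yaw) Ry(pitch) Rx(roll)).
In Python, from workcell import bot gives the robot as it stands.
- The arm moves only by the shell command python3 -m jog 'ROWS' [FORCE]. ROWS is JSON, a list of rows, each a list of 7 numbers: the closure, from 0 (fully open) to 1 (shut), then the shift along the world's x, y, z in units of 25 mm (1.0 is 25 mm), then the turn, a rotation vector about the world's x, y, z in units of 5 degrees (1.0 is 5 degrees). A call has 1 to 5 rows; each row is the pose to reach, as a shift and turn from the pose commanded when the call began; what a row does not reach only later rows make up. A row lasts 1/10 s, in which the tool goes at most 50 mm and 8.59 degrees, less where a joint would pass 70% of its speed; a pose out of reach is approached as far as the arm can. A call with a gripper value outside its range is refused whole. The fingers move at their own pace and stop on an object; FORCE is the grip in N (left out, the last holds). Time passes only in rows, so rows that repeat a pose let the fingers close. It gives the time, the measured TCP pose, the force and the opening at its end, in the units of the state.
- bot.get_obs(): the state, without advancing time (a new reading comes with each control period).
- bot.camera(name): name is "side" or "top" or "wrist"; returns (picture, depth): 480x640x3 uint8, red, green, blue; 480x640 float32, m along the optical axis (not along the pixel's ray), 0 where there is no reading.
- bot.camera_model(name): a dict with "fx", "fy", "cx", "cy" (pixels), "k1" (the pictures are not rectified: a ray, as slopes to the right and down, at radius r is drawn at 1 + k1 r^2 times it, then the intrinsics apply), "rvec" (rotation vector, rad) and "tvec" (3), from world to camera coordinates, as OpenCV has them; the wrist camera has in their place "tool_from_camera" (4x4, takes a point from camera to tool coordinates, whose origin is the TCP and whose axes are the tool frame's). Camera axes: x right, y down, z forward; pixel columns grow to the right and rows downward; lengths in m; the calibration is good to about 2 mm. A picture is of the moment at which its call begins: read the wrist's pose just before it. camera_model takes no time and is no camera call.
- bot.job_done(): hands the job in, once; it reports no verdict.
Trained networks look in the newest picture that a camera, given by its name, has taken for a name from the list of things; names that differ only in an ending like _2 or _b are one class to them, and where a whole thing is asked for, a point or a joint stands for the part that bears it (a point fixed in the world has none). Each returns a list of dicts, best first, with "conf" (0 to 1); they miss things now and then, are a little off and sometimes report something else, mostly with a low value. They report only what shows in the picture. A call takes as long as a camera call. They do not tell look-alikes from the thing itself.
- bot.regions_of(camera, label): "pixels" (480x640 bool, what is visible of it) and "point" ([row, column] in pixels, amid what is visible of it).
The state is a dict: "time": time; "q": joint angles; "qd": joint speeds; "joint_efforts": joint torques, N m; "ee_pos": TCP position; "tcp_rot": TCP orientation; "wrist_force": force on the tool from outside, world axes, zero at the start; "torque": the same for the moment, N m; "opening": finger opening in m.
Only numpy, scipy, OpenCV 4.12 (cv2) and the standard library are available. Lean on these libraries where they do the work, as an engineer would, in place of code of your own. Each camera call takes 0.05 s, during which the arm holds its last target. There are 200 camera calls.

## Working session

There is one attempt and no reset: what is moved stays moved. The work goes in short steps, Python scripts to look and compute and a shell command to move; the robot and the scene stay as the last step left them, time stands still between calls to the robot, and variables do not carry over. Pictures are saved under pics/ and viewed, about 8 in all and at most 12, crops included, and the job is handed in when it is done.

```bash
ls; mkdir -p pics; cat > h.py <<'E'
import numpy as np, cv2
from workcell import bot
from scipy.spatial.transform import Rotation as R
def cloud(name, depth, obs=None):
    m=bot.camera_model(name); 
    v,u=np.mgrid[0:480,0:640]
    K=np.array([[m['fx'],0,m['cx']],[0,m['fy'],m['cy']],[0,0,1.]])
    pts=np.stack([u.ravel(),v.ravel()],1).astype(np.float64).reshape(-1,1,2)
    n=cv2.undistortPoints(pts,K,np.array([m['k1'],0,0,0,0.])).reshape(-1,2)
    d=depth.ravel()
    P=np.c_[n*d[:,None],d]
    if 'rvec' in m:
        Rm,_=cv2.Rodrigues(np.array(m['rvec'],float)); P=(P-np.array(m['tvec']).ravel())@Rm
    else:
        T=np.array(m['tool_from_camera']); P=P@T[:3,:3].T+T[:3,3]
        P=R.from_euler('xyz',obs['tcp_rot'],degrees=True).apply(P)+np.array(obs['ee_pos'])
    P[d==0]=np.nan
    return P.reshape(480,640,3)
def project(name,X):
    m=bot.camera_model(name)
    Rm,_=cv2.Rodrigues(np.array(m['rvec'],float)); c=np.atleast_2d(X)@Rm.T+np.array(m['tvec']).ravel()
    s=c[:,:2]/c[:,2:]; s=s*(1+m['k1']*(s**2).sum(1,keepdims=True))
    return s*[m['fx'],m['fy']]+[m['cx'],m['cy']]
def save(name,img): cv2.imwrite('pics/'+name,img[:,:,::-1])
E
python3 - <<'E'
from h import *
o=bot.get_obs(); print(o)
for n in ('top','side'):
    im,d=bot.camera(n); save(n+'0.png',im); np.savez('/tmp/'+n+'0',im=im,d=d)
    P=cloud(n,d)
    for l in ('press','book','board','board_left','board_right','knob_left_grip','knob_right_grip','glue','folder','phone','brush','pen','book_spine'):
        for r in bot.regions_of(n,l)[:3]:
            p=np.array(r['pixels']); q=P[p]; 
            print(n,l,round(r['conf'],2),np.round(r['point']),p.sum(),np.round(np.nanmedian(q,0),3),np.round(np.nanpercentile(q,2,axis=0),3),np.round(np.nanpercentile(q,98,axis=0),3))
E
```

```text
pics
{'time': 0.0, 'q': array([-7.07016986e+01,  5.01020699e+00,  1.00328838e+01,  9.50989938e+01,
       -1.37787487e-03,  8.99999048e+01]), 'qd': array([ 0.03929699,  0.02254646, -0.02373587, -0.05117833,  0.0522161 ,
        0.00252501]), 'joint_efforts': array([-5.46685405e-04, -5.20392215e+01,  4.64798534e+01,  1.62740011e-02,
       -1.29719269e-04,  1.06596767e-05]), 'ee_pos': array([ 0.18168312, -0.51887561,  0.23057757]), 'tcp_rot': array([-9.00013777e+01,  7.63169467e-02, -7.07016034e+01]), 'wrist_force': array([0.44118617, 0.1723936 , 0.06390341]), 'torque': array([-0.00455218,  0.00160033,  0.0455291 ]), 'opening': 0.08521261258540704}
top press 0.83 [202. 315.] 9491 [ 0.569 -0.013  0.079] [ 0.483 -0.127  0.018] [0.68  0.102 0.121]
top press 0.68 [243. 307.] 1413 [ 0.486 -0.009  0.051] [ 0.46  -0.062  0.038] [0.514 0.043 0.055]
top book 0.97 [326. 383.] 4321 [ 0.321 -0.162  0.024] [ 0.248 -0.244  0.001] [ 0.393 -0.082  0.028]
top book 0.59 [243. 308.] 1440 [ 0.486 -0.009  0.051] [ 0.46  -0.064  0.033] [0.513 0.043 0.055]
top book 0.55 [310. 235.] 4183 [0.35  0.149 0.025] 
[... 3846 characters left out ...]
]
side brush 0.58 [182. 383.] 439 [ 0.57  -0.436  0.014] [ 0.477 -0.466  0.   ] [ 0.638 -0.422  0.021]
side brush 0.2 [234. 298.] 3033 [ 0.557 -0.001  0.076] [ 0.509 -0.118  0.057] [0.644 0.104 0.08 ]
side pen 0.67 [207. 404.] 196 [ 0.457 -0.367  0.007] [ 0.396 -0.383 -0.002] [ 0.523 -0.354  0.013]
side pen 0.63 [258. 325.] 976 [0.481 0.006 0.047] [ 0.456 -0.062  0.025] [0.519 0.046 0.052]
side book_spine 0.98 [258. 410.] 1745 [ 0.322 -0.154  0.022] [ 0.271 -0.248 -0.002] [ 0.398 -0.07   0.026]
side book_spine 0.79 [258. 324.] 974 [0.482 0.003 0.047] [ 0.456 -0.062  0.026] [0.519 0.046 0.052]
side book_spine 0.55 [326. 334.] 3204 [0.342 0.162 0.022] [ 0.264  0.086 -0.   ] [0.424 0.225 0.026]
```

View pics/top0.png

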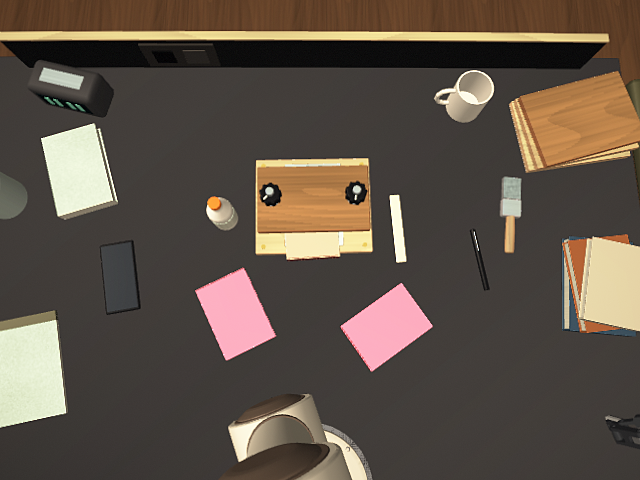

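```bash
python3 - <<'E'
from h import *
top=np.load('/tmp/top0.npz'); side=np.load('/tmp/side0.npz')
a=cv2.resize(top['im'][150:280,240:400],None,fx=3.5,fy=3.5,interpolation=cv2.INTER_CUBIC)
save('crop0.png',a)
for n,D in (('top',top),('side',side)):
    P=cloud(n,D['d']); X,Y,Z=P[...,0],P[...,1],P[...,2]
    print(n,'table z',np.nanmedian(Z[(abs(Z)<.02)&(X>.2)&(X<.7)&(abs(Y)<.5)]))
    # board top
    b=(abs(Z-.078)<.006)&(X>.5)&(X<.66)&(Y>-.14)&(Y<.12)
    q=P[b]
    A=np.c_[q[:,:2]-q[:,:2].mean(0),np.ones(len(q))]; c=np.linalg.lstsq(A,q[:,2],rcond=None)[0]
    print('board plane',c,q[:,:2].mean(0),len(q)); r=cv2.minAreaRect((q[:,:2]*1000).astype(np.float32)); print(r)
    b=(abs(Z-.05)<.008)&(X>.44)&(X<.516)&(Y>-.09)&(Y<.07); q=P[b]; r=cv2.minAreaRect((q[:,:2]*1000).astype(np.float32)); print('book',r,np.median(q[:,2]))
    for s in(1,-1):
        k=(Z>.108)&(X>.53)&(X<.63)&(abs(Y+.012-s*.085)<.04); q=P[k]; print('knob',s,len(q),cv2.minEnclosingCircle((q[:,:2]*1000).astype(np.float32)),np.percentile(q[:,2],[5,50,95,100]))
E
```

```text
top table z 0.000847567560020003
board plane [ 0.00337536 -0.0063098   0.07918929] [ 0.57785997 -0.0123329 ] 6490
((581.23388671875, -13.213203430175781), (139.47088623046875, 229.70172119140625), 1.0512830018997192)
book ((488.31597900390625, -17.687053680419922), (54.94969940185547, 124.65729522705078), 2.376768112182617) 0.05101310249074072
knob 1 356 ((580.3084716796875, 72.11338806152344), 21.780712127685547) [0.11305303 0.11845388 0.13134616 0.13425251]
knob -1 351 ((582.8099975585938, -97.0845718383789), 21.759859085083008) [0.11292668 0.11950392 0.13162664 0.13402324]
side table z -0.0013731018070649542
board plane [-0.00057865 -0.00469484  0.07647321] [ 0.57095863 -0.00552498] 2624
((577.7374877929688, -11.852775573730469), (142.55320739746094, 236.72142028808594), 0.698997974395752)
book ((486.17584228515625, -3.8800506591796875), (59.583770751953125, 141.929443359375), 1.550431728363037) 0.048484683873578224
knob 1 183 ((575.7186279296875, 74.12418365478516), 22.76422882080078) [0.10914005 0.11557632 0.12879513 0.1336627 ]
knob -1 155 ((577.50634765625, -94.88998413085938), 22.80738639831543) [0.10927583 0.11633013 0.12875224 0.13147181]
```

View pics/crop0.png

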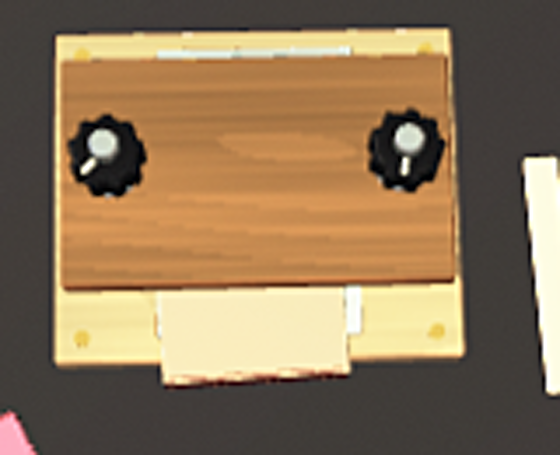

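The two pink books at top px (235,312) and (386,326) are look-alikes. The one meant is the cream book with a red spine, at px (312,245) in the press, confirmed in the crop. I'll move in front of the press with the jaws along y.

```bash

python3 -m jog '[[0,0.6,1.4,0,0,0,-0.8],[0,1.2,2.8,0,0,0,-1.6],[0,1.8,4.2,0,0,0,-2.4],[0,2.4,5.6,0,0,0,-3.2],[0.35,2.9,6.8,0,0,0,-3.7]]' 60
python3 -m jog '[[0.35,0.6,1.4,0,0,0,0],[0.35,1.2,2.8,0,0,0,0],[0.35,1.8,4.2,0,0,0,0],[0.35,2.4,5.6,0,0,0,0],[0.35,2.9,6.8,0,0,0,0]]'
python3 -m jog '[[0.35,0.6,1.4,0,0,0,0],[0.35,1.2,2.8,0,0,0,0],[0.35,1.8,4.2,0,0,0,0],[0.35,2.4,5.6,0,0,0,0],[0.35,2.9,6.8,0,0,0,0]]'
python3 - <<'E'
from h import *
o=bot.get_obs(); print(o['q'].round(1),o['ee_pos'],o['tcp_rot'],o['opening'],o['time'])
im,d=bot.camera('wrist'); save('w1.png',im); np.savez('/tmp/w1',im=im,d=d,ee_pos=o['ee_pos'],tcp_rot=o['tcp_rot'])
print(bot.camera_model('wrist'))
E
```

```text
time: 1.9
ee_pos: [0.2546, -0.3475, 0.2314]
tcp_rot: [-90.0, -0.0, -89.4]
wrist_force: [0.7, -1.1, 0.6]
opening: 0.0733
time: 2.4
ee_pos: [0.3271, -0.1775, 0.2315]
tcp_rot: [-90.0, -0.0, -89.2]
wrist_force: [1.0, -0.9, 0.1]
opening: 0.0554
time: 2.9
ee_pos: [0.3997, -0.0072, 0.2315]
tcp_rot: [-90.0, 0.0, -89.2]
wrist_force: [1.3, -0.4, -0.1]
opening: 0.0554
[ -1.  -15.4  -8.8  96.6   0.  178.1] [ 0.39967038 -0.00724397  0.23146339] [-8.99611102e+01  3.63965241e-03 -8.91614811e+01] 0.05538107050890418 2.9
{'fx': 400.6025067439666, 'fy': 400.6025067439666, 'cx': 323.06829284758123, 'cy': 248.55665957015208, 'k1': -0.04361654828727003, 'tool_from_camera': array([[ 9.99998830e-01, -1.32094668e-03,  7.71629854e-04,
        -2.76503913e-04],
       [-1.10456310e-03, -2.74475574e-01,  9.61593437e-01,
        -1.42691190e-01],
       [-1.05842011e-03, -9.61593165e-01, -2.74476712e-01,
         7.02303334e-02],
       [ 0.00000000e+00,  0.00000000e+00,  0.00000000e+00,
         1.00000000e+00]])}
```

View pics/w1.png

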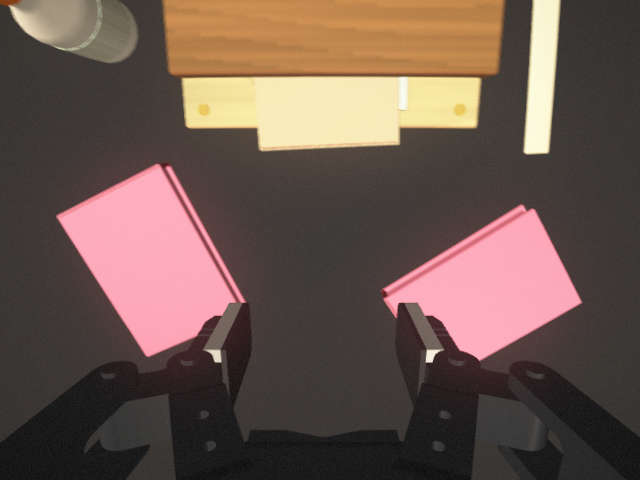

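The wrist picture shows the board's front edge at row 75, the base front at row 127 and the book's spine from (258,150) to (400,144), so the book is slightly skewed. Pink decoys lie left and right. I'll measure the book against the press from this picture.

```bash
python3 - <<'E'
from h import *
D=np.load('/tmp/w1.npz'); P=cloud('wrist',D['d'],D); X,Y,Z=P[...,0],P[...,1],P[...,2]
print('table',np.nanmedian(Z[(abs(Z)<.012)&(X<.46)]))
def edge(m,lab,yr,f):
    q=P[m]; ys=np.linspace(*yr,15); e=[]
    for a,b in zip(ys,ys[1:]):
        s=q[(q[:,1]>a)&(q[:,1]<b)]
        if len(s)>5: e.append([(a+b)/2,f(s[:,0])])
    e=np.array(e); c=np.polyfit(e[:,0],e[:,1],1); print(lab,'x at y=-.011',np.polyval(c,-.011),'slope deg',np.degrees(np.arctan(c[0])),np.std(e[:,1]-np.polyval(c,e[:,0])),'z',np.nanmedian(q[:,2]))
bk=(Z>.045)&(Z<.056)&(X>.44)&(X<.53)
edge(bk,'spine',(-.055,.035),lambda s:np.percentile(s,1))
q=P[bk]; print('book y', np.percentile(q[:,1],[1,99]), len(q)); print(cv2.minAreaRect((q[:,:2]*1000).astype(np.float32)))
edge((Z>.070)&(Z<.086)&(X>.48),'board front',(-.11,.08),lambda s:np.percentile(s,1))
q=P[(Z>.070)&(Z<.086)&(X>.48)&(X<.6)]; print('board y',np.percentile(q[:,1],[.5,99.5]))
bs=(Z>.012)&(Z<.024)&(X>.45)&(X<.53)&((Y>.05)&(Y<.1)|(Y<-.07)&(Y>-.13))
edge(bs,'base front',(-.13,.11),lambda s:np.percentile(s,2)); q=P[bs]; print('base y',np.percentile(q[:,1],[.5,99.5]))
g=P[D['d']>0]; g=g[(g[:,2]>.2)&(g[:,2]<.27)&(g[:,0]>.38)&(abs(g[:,1]+.007)<.06)]
for s in (1,-1):
  t=g[(g[:,1]+.007)*s>0]; print('finger',s,t.min(0) if len(t) else None,t.max(0) if len(t) else None,len(t))
E
```

```text
table 3.084577349954376e-05
spine x at y=-.011 0.4606231615350787 slope deg -3.3785772142572648 0.00021966271918144776 z 0.05035368119190614
book y [-0.0645654   0.04413207] 10067
((490.4754638671875, 60.00572204589844), (257.5842590332031, 62.6107063293457), 85.69013977050781)
board front x at y=-.011 0.5105268147451798 slope deg -0.8868137064396014 0.00016825125171043246 z 0.07838237237882392
board y [-0.12621208  0.17348802]
base front x at y=-.011 0.47646461265366863 slope deg -0.757481708690184 0.0002977327038831418 z 0.020095714759229527
base y [-0.12946563  0.09955205]
finger 1 [0.38853961 0.02025433 0.23515011] [0.41169104 0.03484206 0.269968  ] 2652
finger -1 [ 0.38914335 -0.04851982  0.23519373] [ 0.41240444 -0.0341161   0.26998867] 2639
```

```bash

python3 -m jog '[[0.35,0.3,-0.13,-1.8,0,0,0],[0.35,0.6,-0.13,-3.6,0,0,0],[0.35,0.9,-0.13,-5.4,0,0,0],[0.35,1.0,-0.13,-7,0,0,0],[0.35,1.0,-0.13,-8,0,0,0]]'
python3 -m jog '[[0.35,0.3,0,0,0,0,0],[0.35,0.6,0,0,0,0,0],[0.35,0.8,0,0,0,0,0],[0.35,0.95,0,0,0,0,0],[0.35,1.1,0,0,0,0,0]]'
python3 -m jog '[[0.35,0.15,0,0,0,0,0],[0.35,0.3,0,0,0,0,0],[0.35,0.45,0,0,0,0,0],[0.35,0.6,0,0,0,0,0],[0.35,0.7,0,0,0,0,0]]'
```

```text
time: 3.45
ee_pos: [0.423, -0.0123, 0.0282]
tcp_rot: [-90.2, 0.0, -89.2]
wrist_force: [0.0, -0.1, 0.3]
opening: 0.0555
time: 3.95
ee_pos: [0.4523, -0.0122, 0.0323]
tcp_rot: [-90.0, 0.0, -89.2]
wrist_force: [-4.1, 0.1, 3.1]
opening: 0.0557
time: 4.45
ee_pos: [0.4695, -0.0125, 0.0313]
tcp_rot: [-90.0, -0.0, -89.2]
wrist_force: [-4.3, 0.1, 2.9]
opening: 0.0552
```

```bash

python3 -m jog '[[0.35,0.1,0,0,0,0,0],[0.35,0.2,0,0,0,0,0],[0.35,0.3,0,0,0,0,0],[0.35,0.36,0,0,0,0,0],[0.35,0.4,0,0,0,0,0]]'
python3 -m jog '[[0.35,0.04,0,0,0,0,0],[0.35,0.08,0,0,0,0,0],[0.35,0.1,0,0,0,0,0]]'
```

```text
time: 4.95
ee_pos: [0.4793, -0.0124, 0.0312]
tcp_rot: [-90.0, -0.0, -89.2]
wrist_force: [-4.2, -0.8, 2.5]
opening: 0.0554
time: 5.25
ee_pos: [0.4818, -0.0124, 0.0312]
tcp_rot: [-90.0, -0.0, -89.2]
wrist_force: [-4.6, 0.5, 3.1]
opening: 0.0555
```

```bash

python3 -m jog '[[0.35,0.03,0,0,0,0,0],[0.35,0.06,0,0,0,0,0]]'
python3 -m jog '[[0.35,0.03,0,0,0,0,0],[0.35,0.06,0,0,0,0,0]]'
```

```text
time: 5.45
ee_pos: [0.4833, -0.0123, 0.0312]
tcp_rot: [-90.0, 0.0, -89.2]
wrist_force: [-3.7, -0.5, 1.7]
opening: 0.0554
time: 5.65
ee_pos: [0.4848, -0.0123, 0.0312]
tcp_rot: [-90.0, 0.0, -89.2]
wrist_force: [-2.9, 0.1, 2.1]
opening: 0.0553
```

```bash

python3 -m jog '[[0.35,0.03,0,0,0,0,0],[0.35,0.05,0,0,0,0,0]]'
python3 -m jog '[[0.35,0.02,0,0,0,0,0],[0.35,0.04,0,0,0,0,0]]'
```

```text
time: 5.85
ee_pos: [0.4851, -0.0124, 0.0312]
tcp_rot: [-90.1, 0.0, -89.2]
wrist_force: [-10.3, -0.0, 7.1]
opening: 0.0556
time: 6.05
ee_pos: [0.4851, -0.0124, 0.0312]
tcp_rot: [-90.2, 0.0, -89.2]
wrist_force: [-17.0, -0.0, 12.3]
opening: 0.0558
```

```bash

python3 -m jog '[[0.35,-0.4,0,0,0,0,0],[0.35,-0.8,0,0.1,0,0,0],[0.2,-1,0,1.8,0,0,0],[0,-1,0,3.6,0,0,0],[0,-1,0,5.4,0,0,0]]'
python3 -m jog '[[0,0,0,1.4,0,0,0],[0,0,0,2.6,0,0,0],[0,0,0,2.6,0,0,0]]'
python3 - <<'E'
from h import *
o=bot.get_obs()
im,d=bot.camera('wrist'); save('w2.png',im); np.savez('/tmp/w2',im=im,d=d,ee_pos=o['ee_pos'],tcp_rot=o['tcp_rot'])
print(o['ee_pos'],o['tcp_rot'])
P=cloud('wrist',d,o); X,Y,Z=P[...,0],P[...,1],P[...,2]
def edge(m,lab,yr,f):
    q=P[m]; ys=np.linspace(*yr,15); e=[]
    for a,b in zip(ys,ys[1:]):
        s=q[(q[:,1]>a)&(q[:,1]<b)]
        if len(s)>5: e.append([(a+b)/2,f(s[:,0])])
    e=np.array(e); c=np.polyfit(e[:,0],e[:,1],1); print(lab,'x at y=-.0115',np.polyval(c,-.0115),'slope deg',np.degrees(np.arctan(c[0])),np.std(e[:,1]-np.polyval(c,e[:,0])),'z',np.nanmedian(q[:,2]))
edge((Z>.045)&(Z<.056)&(X>.46)&(X<.53),'spine',(-.06,.035),lambda s:np.percentile(s,1))
b=(Z>.070)&(Z<.086)&(X>.48)
edge(b,'board front',(-.11,.08),lambda s:np.percentile(s,1))
b&=(X>.5)&(X<.655)&(Y>-.14)&(Y<.12); q=P[b]
A=np.c_[q[:,:2]-[.581,-.0115],np.ones(len(q))]; print('board',np.linalg.lstsq(A,q[:,2],rcond=None)[0],np.percentile(q[:,:2],[.3,99.7],axis=0))
t=(abs(Z)<.015)&(X>.3)&(X<.7)&(abs(Y)<.3); q=P[t];A=np.c_[q[:,:2]-[.581,-.0115],np.ones(len(q))]; print('table',np.linalg.lstsq(A,q[:,2],rcond=None)[0])
for s in(1,-1):
    k=(Z>.112)&(X>.53)&(X<.63)&(abs(Y+.012-s*.085)<.04); q=P[k]; print('knob',s,len(q),cv2.minEnclosingCircle((q[:,:2]*1000).astype(np.float32)),np.percentile(q[:,2],[5,50,95,100]))
E
```

```text
time: 6.55
ee_pos: [0.4614, -0.0123, 0.1681]
tcp_rot: [-89.9, 0.0, -89.2]
wrist_force: [1.1, -0.3, -0.9]
opening: 0.0854
time: 6.85
ee_pos: [0.4632, -0.0124, 0.2358]
tcp_rot: [-89.6, -0.0, -89.2]
wrist_force: [-0.1, 0.0, -0.0]
opening: 0.0858
[ 0.46320713 -0.01235632  0.23580586] [-8.95688196e+01 -1.40022169e-02 -8.92043408e+01]
spine x at y=-.0115 0.4974153747506626 slope deg -0.7680258552093038 4.929012934986657e-05 z 0.05028041934790396
board front x at y=-.0115 0.5121711459126089 slope deg -0.7502565565816778 0.000236806279079991 z 0.07840972061074697
board [ 0.00178009 -0.00734683  0.07840904] [[ 0.51094707 -0.12630103]
 [ 0.6239879   0.10018039]]
table [ 1.70266689e-05 -1.75087020e-03  3.83899574e-04]
knob 1 3789 ((579.0892333984375, 71.8781509399414), 21.950891494750977) [0.11485734 0.11772058 0.13027642 0.1322589 ]
knob -1 3871 ((581.7224731445312, -97.49586486816406), 22.12058448791504) [0.11578605 0.11893862 0.13046335 0.13253717]
```

View pics/w2.png

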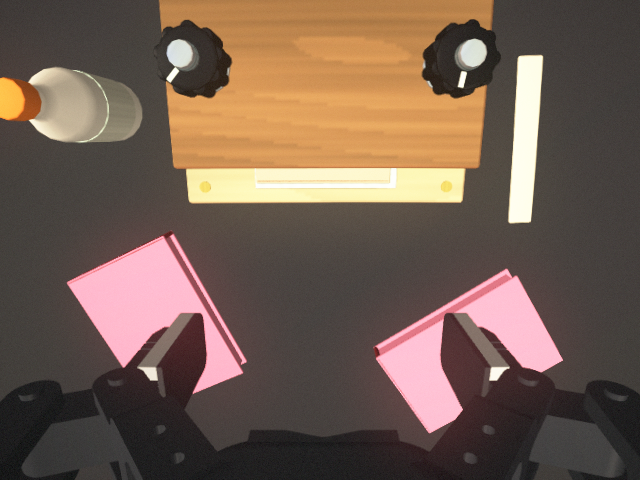

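The book is home and square: spine slope -0.77° against board -0.75°, 14.7 mm proud. The right end is about 1 mm high, so I start on the right knob.

```bash
cat > s.py <<'E'
from workcell import bot
o=bot.get_obs(); print('t',o['time'],'F',o['wrist_force'].round(1),'T',o['torque'].round(2),'rot',o['tcp_rot'].round(1),'q6',o['q'][5].round(0),'p',o['ee_pos'].round(4),'op',round(o['opening'],4))
E
python3 -m jog '[[0,1,-0.7,0,0,0,1.6],[0,2,-1.4,0,0,0,3.2],[0,3,-2.1,0,0,0,4.8],[0,4,-2.8,0,0,0,6.4],[0,4.8,-3.39,0,0,0,8]]'
python3 -m jog '[[0,0,0,0,0,0,1.6],[0,0,0,0,0,0,3.2],[0,0,0,0,0,0,4.8],[0,0,0,0,0,0,6.4],[0,0,0,0,0,0,8]]'
python3 -m jog '[[0,0,0,0,0,0,1.6],[0,0,0,-0.8,0,0,3.2],[0,0,0,-1.6,0,0,4.8],[0,0,0,-2.4,0,0,6.4],[0,0,0,-3,0,0,7.8]]'
python3 s.py
python3 -m jog '[[0,0,0,-1,0,0,0],[0,0,0,-1.8,0,0,0],[0,0,0,-2.5,0,0,0],[0,0,0,-2.8,0,0,0]]'
python3 -m jog '[[1,0,0,0,0,0,0],[1,0,0,0,0,0,0],[1,0,0,0,0,0,0],[1,0,0,0,0,0,0],[1,0,0,0,0,0,0]]' 60
python3 s.py
```

```text
time: 7.4
ee_pos: [0.5827, -0.098, 0.2296]
tcp_rot: [-90.1, 0.1, -48.9]
wrist_force: [0.3, -0.4, -0.3]
opening: 0.0853
time: 7.9
ee_pos: [0.5815, -0.0971, 0.2298]
tcp_rot: [-90.0, 0.1, -8.9]
wrist_force: [1.0, 0.3, 0.3]
opening: 0.0858
time: 8.4
ee_pos: [0.581, -0.0969, 0.1535]
tcp_rot: [-89.9, 0.1, 30.1]
wrist_force: [0.0, 0.6, 0.1]
opening: 0.0856
t 8.4 F [0.  0.6 0.1] T [-0.01  0.03  0.01] rot [-89.9   0.1  30.1] q6 50.0 p [ 0.581  -0.0969  0.1535] op 0.0856
time: 8.8
ee_pos: [0.5804, -0.0968, 0.0831]
tcp_rot: [-89.9, 0.2, 29.8]
wrist_force: [-0.1, 0.9, 0.2]
opening: 0.0854
time: 9.3
ee_pos: [0.5816, -0.0977, 0.0879]
tcp_rot: [-90.1, 0.0, 29.8]
wrist_force: [-6.9, -1.5, 6.8]
opening: 0.0426
t 9.3 F [-6.9 -1.5  6.8] T [-0.49  1.33 -0.02] rot [-90.1   0.   29.8] q6 51.0 p [ 0.5816 -0.0977  0.0879] op 0.0426
```

```bash

python3 -m jog '[[1,0,0,-0.01,0,0,-1.5],[1,0,0,-0.02,0,0,-3],[1,0,0,-0.03,0,0,-4.5],[1,0,0,-0.04,0,0,-6]]'
python3 s.py
python3 -m jog '[[1,0,0,-0.01,0,0,-1.5],[1,0,0,-0.02,0,0,-3],[1,0,0,-0.03,0,0,-4.5],[1,0,0,-0.04,0,0,-6]]'
python3 s.py
```

```text
time: 9.7
ee_pos: [0.5816, -0.0977, 0.0869]
tcp_rot: [-90.1, -0.0, -0.5]
wrist_force: [-7.2, -2.7, 6.8]
opening: 0.0425
t 9.7 F [-7.2 -2.7  6.8] T [-0.5   1.39  0.19] rot [-90.1  -0.   -0.5] q6 81.0 p [ 0.5816 -0.0977  0.0869] op 0.0425
time: 10.1
ee_pos: [0.5815, -0.0977, 0.0859]
tcp_rot: [-90.1, -0.0, -30.5]
wrist_force: [-7.0, -3.6, 6.6]
opening: 0.0426
t 10.1 F [-7.  -3.6  6.6] T [-0.45  1.49  0.21] rot [-90.1  -0.  -30.5] q6 111.0 p [ 0.5815 -0.0977  0.0859] op 0.0426
```

```bash

python3 -m jog '[[0,0,0,0,0,0,0],[0,0,0,0,0,0,0],[0,0,0,0.6,0,0,0],[0,0,0,2.4,0,0,1.5],[0,-0.02,1,2.4,0,0,3]]'
python3 -m jog '[[0,-0.02,1.2,0,0,0,1.6],[0,-0.04,2.8,0,0,0,3.2],[0,-0.06,4.4,0,0,0,4.8],[0,-0.09,5.78,0,0,0,6.4],[0,-0.09,5.78,-0.4,0,0,8]]'
python3 -m jog '[[0,0,0,-0.5,0,0,1],[0,0,0,-1.4,0,0,1],[0,0,0,-1.96,0,0,1],[0,0,0,-1.96,0,0,1]]'
python3 s.py
python3 -m jog '[[1,0,0,0,0,0,0],[1,0,0,0,0,0,0],[1,0,0,0,0,0,0],[1,0,0,0,0,0,0],[1,0,0,0,0,0,0]]'
python3 s.py
python3 -m jog '[[1,0,0,-0.01,0,0,-1.5],[1,0,0,-0.02,0,0,-3],[1,0,0,-0.03,0,0,-4.5],[1,0,0,-0.04,0,0,-6]]'
python3 s.py
```

```text
time: 10.6
ee_pos: [0.5838, -0.0738, 0.1513]
tcp_rot: [-90.0, -0.5, -15.0]
wrist_force: [0.4, 0.2, 0.8]
opening: 0.085
time: 11.1
ee_pos: [0.58, 0.0763, 0.1369]
tcp_rot: [-90.0, -0.2, 25.4]
wrist_force: [0.4, -0.3, 0.5]
opening: 0.0854
time: 11.5
ee_pos: [0.5784, 0.0723, 0.0839]
tcp_rot: [-89.9, 0.1, 29.8]
wrist_force: [-1.6, -0.5, -0.6]
opening: 0.0856
t 11.5 F [-1.6 -0.5 -0.6] T [-0.02  0.04 -0.02] rot [-89.9   0.1  29.8] q6 67.0 p [0.5784 0.0723 0.0839] op 0.0856
time: 12.0
ee_pos: [0.5791, 0.072, 0.0869]
tcp_rot: [-90.0, -0.0, 29.8]
wrist_force: [-5.4, -3.2, 8.4]
opening: 0.0423
t 12.0 F [-5.4 -3.2  8.4] T [-0.54  1.12 -0.  ] rot [-90.   -0.   29.8] q6 67.0 p [0.5791 0.072  0.0869] op 0.0423
time: 12.4
ee_pos: [0.5789, 0.0719, 0.0859]
tcp_rot: [-90.0, -0.0, -0.5]
wrist_force: [-6.7, -3.0, 8.4]
opening: 0.0428
t 12.4 F [-6.7 -3.   8.4] T [-0.57  1.29  0.19] rot [-90.   -0.   -0.5] q6 98.0 p [0.5789 0.0719 0.0859] op 0.0428
```

```bash

python3 -m jog '[[1,0,0,-0.01,0,0,-1.5],[1,0,0,-0.02,0,0,-3],[1,0,0,-0.03,0,0,-4.5],[1,0,0,-0.04,0,0,-6]]'
python3 s.py
python3 -m jog '[[0,0,0,0,0,0,0],[0,0,0,0,0,0,0],[0,0,0,0.6,0,0,0],[0,0,0,2.4,0,0,1.5],[0,0.02,-1,2.4,0,0,3]]'
python3 -m jog '[[0,0.02,-1.2,0,0,0,1.6],[0,0.04,-2.8,0,0,0,3.2],[0,0.06,-4.4,0,0,0,4.8],[0,0.08,-5.78,0,0,0,6.4],[0,0.08,-5.78,-0.4,0,0,8]]'
python3 -m jog '[[0,0,0,-0.5,0,0,1],[0,0,0,-1.4,0,0,1],[0,0,0,-1.98,0,0,1],[0,0,0,-1.98,0,0,1]]'
python3 -m jog '[[1,0,0,0,0,0,0],[1,0,0,0,0,0,0],[1,0,0,0,0,0,0],[1,0,0,0,0,0,0],[1,0,0,0,0,0,0]]'
python3 s.py
python3 -m jog '[[1,0,0,-0.01,0,0,-1.5],[1,0,0,-0.02,0,0,-3],[1,0,0,-0.03,0,0,-4.5],[1,0,0,-0.04,0,0,-6]]'
python3 s.py
```

```text
time: 12.8
ee_pos: [0.5787, 0.072, 0.0848]
tcp_rot: [-90.0, -0.0, -30.5]
wrist_force: [-7.4, -2.9, 9.4]
opening: 0.0421
t 12.8 F [-7.4 -2.9  9.4] T [-0.57  1.48  0.15] rot [-90.   -0.  -30.5] q6 128.0 p [0.5787 0.072  0.0848] op 0.0421
time: 13.3
ee_pos: [0.582, 0.0491, 0.1502]
tcp_rot: [-89.8, -0.4, -14.7]
wrist_force: [1.3, -0.7, 0.2]
opening: 0.0852
time: 13.8
ee_pos: [0.5826, -0.1009, 0.1357]
tcp_rot: [-90.2, -0.1, 25.0]
wrist_force: [-0.8, 1.6, 0.4]
opening: 0.0852
time: 14.2
ee_pos: [0.5808, -0.0969, 0.0822]
tcp_rot: [-89.9, 0.1, 29.8]
wrist_force: [-0.7, 0.2, 0.3]
opening: 0.0853
time: 14.7
ee_pos: [0.5815, -0.0976, 0.0855]
tcp_rot: [-90.1, 0.0, 29.8]
wrist_force: [-6.3, -2.1, 8.4]
opening: 0.0424
t 14.7 F [-6.3 -2.1  8.4] T [-0.45  1.25 -0.  ] rot [-90.1   0.   29.8] q6 51.0 p [ 0.5815 -0.0976  0.0855] op 0.0424
time: 15.1
ee_pos: [0.5816, -0.0976, 0.0845]
tcp_rot: [-90.1, -0.0, -0.5]
wrist_force: [-5.8, -2.4, 8.2]
opening: 0.0424
t 15.1 F [-5.8 -2.4  8.2] T [-0.39  1.22  0.22] rot [-90.1  -0.   -0.5] q6 81.0 p [ 0.5816 -0.0976  0.0845] op 0.0424
```

```bash
cat >> s.py <<'E'
import sys; sys.exit(o['torque'][2]>0.33)
E
python3 -m jog '[[1,0,0,-0.01,0,0,-1.5],[1,0,0,-0.02,0,0,-3]]' && python3 s.py &&
python3 -m jog '[[1,0,0,-0.01,0,0,-1.5],[1,0,0,-0.02,0,0,-3]]' && python3 s.py &&
python3 -m jog '[[0,0,0,0,0,0,0],[0,0,0,0,0,0,0],[0,0,0,0.6,0,0,0],[0,0,0,2.4,0,0,1.5],[0,-0.02,1,2.4,0,0,3]]' &&
python3 -m jog '[[0,-0.02,1.2,0,0,0,1.6],[0,-0.04,2.8,0,0,0,3.2],[0,-0.06,4.4,0,0,0,4.8],[0,-0.08,5.78,0,0,0,6.4],[0,-0.08,5.78,-0.4,0,0,8]]' &&
python3 -m jog '[[0,0,0,-0.5,0,0,1],[0,0,0,-1.4,0,0,1],[0,0,0,-1.98,0,0,1],[0,0,0,-1.98,0,0,1]]' &&
python3 -m jog '[[1,0,0,0,0,0,0],[1,0,0,0,0,0,0],[1,0,0,0,0,0,0],[1,0,0,0,0,0,0],[1,0,0,0,0,0,0]]' && python3 s.py &&
python3 -m jog '[[1,0,0,-0.01,0,0,-1.5],[1,0,0,-0.02,0,0,-3]]' && python3 s.py &&
python3 -m jog '[[1,0,0,-0.01,0,0,-1.5],[1,0,0,-0.02,0,0,-3]]' && python3 s.py
```

```text
time: 15.3
ee_pos: [0.5816, -0.0976, 0.084]
tcp_rot: [-90.1, -0.1, -15.5]
wrist_force: [-5.3, -2.4, 8.3]
opening: 0.0424
t 15.3 F [-5.3 -2.4  8.3] T [-0.37  1.21  0.21] rot [-90.1  -0.1 -15.5] q6 96.0 p [ 0.5816 -0.0976  0.084 ] op 0.0424False
```

```bash
sed -i 's/sys.exit(.*/sys.exit(int(o["torque"][2]>0.33))/' s.py
python3 -m jog '[[1,0,0,-0.01,0,0,-1.5],[1,0,0,-0.02,0,0,-3]]' && python3 s.py &&
python3 -m jog '[[0,0,0,0,0,0,0],[0,0,0,0,0,0,0],[0,0,0,0.6,0,0,0],[0,0,0,2.4,0,0,1.5],[0,-0.02,1,2.4,0,0,3]]' &&
python3 -m jog '[[0,-0.02,1.2,0,0,0,1.6],[0,-0.04,2.8,0,0,0,3.2],[0,-0.06,4.4,0,0,0,4.8],[0,-0.08,5.78,0,0,0,6.4],[0,-0.08,5.78,-0.4,0,0,8]]' &&
python3 -m jog '[[0,0,0,-0.5,0,0,1],[0,0,0,-1.4,0,0,1],[0,0,0,-1.98,0,0,1],[0,0,0,-1.98,0,0,1]]' &&
python3 -m jog '[[1,0,0,0,0,0,0],[1,0,0,0,0,0,0],[1,0,0,0,0,0,0],[1,0,0,0,0,0,0],[1,0,0,0,0,0,0]]' && python3 s.py &&
python3 -m jog '[[1,0,0,-0.01,0,0,-1.5],[1,0,0,-0.02,0,0,-3]]' && python3 s.py &&
python3 -m jog '[[1,0,0,-0.01,0,0,-1.5],[1,0,0,-0.02,0,0,-3]]' && python3 s.py &&
python3 -m jog '[[1,0,0,-0.01,0,0,-1.5],[1,0,0,-0.02,0,0,-3]]' && python3 s.py &&
python3 -m jog '[[1,0,0,-0.01,0,0,-1.5],[1,0,0,-0.02,0,0,-3]]' && python3 s.py
```

```text
time: 15.5
ee_pos: [0.5816, -0.0976, 0.0835]
tcp_rot: [-90.0, -0.1, -30.5]
wrist_force: [-6.1, -2.0, 8.0]
opening: 0.0421
t 15.5 F [-6.1 -2.   8. ] T [-0.41  1.14  0.18] rot [-90.   -0.1 -30.5] q6 111.0 p [ 0.5816 -0.0976  0.0835] op 0.0421
time: 16.0
ee_pos: [0.5835, -0.0738, 0.1486]
tcp_rot: [-90.0, -0.5, -14.9]
wrist_force: [0.2, 1.0, -0.3]
opening: 0.0854
time: 16.5
ee_pos: [0.5799, 0.0763, 0.1342]
tcp_rot: [-90.0, -0.2, 25.5]
wrist_force: [-0.0, -0.1, -0.5]
opening: 0.0853
time: 16.9
ee_pos: [0.5783, 0.0723, 0.0807]
tcp_rot: [-89.9, 0.2, 29.8]
wrist_force: [-0.0, -0.6, 0.4]
opening: 0.0856
time: 17.4
ee_pos: [0.5791, 0.072, 0.0839]
tcp_rot: [-90.1, -0.0, 29.8]
wrist_force: [-6.1, -2.6, 6.8]
opening: 0.0428
t 17.4 F [-6.1 -2.6  6.8] T [-0.51  1.05 -0.04] rot [-90.1  -0.   29.8] q6 67.0 p [0.5791 0.072  0.0839] op 0.0428
time: 17.6
ee_pos: [0.579, 0.0719, 0.0834]
tcp_rot: [-90.0, -0.0, 14.5]
wrist_force: [-6.6, -3.3, 7.5]
opening: 0.0428
t 17.6 F [-6.6 -3.3  7.5] T [-0.62  1.24  0.23] rot [-90.   -0.   14.5] q6 83.0 p [0.579  0.0719 0.0834] op 0.0428
time: 17.8
ee_pos: [0.5789, 0.0719, 0.083]
tcp_rot: [-90.0, -0.0, -0.5]
wrist_force: [-6.4, -3.4, 9.6]
opening: 0.0427
t 17.8 F [-6.4 -3.4  9.6] T [-0.63  1.46  0.22] rot [-90.   -0.   -0.5] q6 98.0 p [0.5789 0.0719 0.083 ] op 0.0427
time: 18.0
ee_pos: [0.5788, 0.072, 0.0827]
tcp_rot: [-90.0, -0.0, -15.5]
wrist_force: [-7.3, -2.7, 11.1]
opening: 0.0425
t 18.0 F [-7.3 -2.7 11.1] T [-0.61  1.76  0.41] rot [-90.   -0.  -15.5] q6 113.0 p [0.5788 0.072  0.0827] op 0.0425
```

```bash

python3 -m jog '[[0,0,0,0,0,0,0],[0,0,0,0,0,0,0],[0,0,0,0.6,0,0,0],[0,0,0,2.4,0,0,1],[0,0.02,-1,2.4,0,0,2]]' &&
python3 -m jog '[[0,0.02,-1.2,0,0,0,1.6],[0,0.04,-2.8,0,0,0,3.2],[0,0.06,-4.4,0,0,0,4.8],[0,0.08,-5.78,0,0,0,6.4],[0,0.08,-5.78,-0.4,0,0,7]]' &&
python3 -m jog '[[0,0,0,-0.5,0,0,0],[0,0,0,-1.4,0,0,0],[0,0,0,-1.98,0,0,0],[0,0,0,-1.98,0,0,0]]' &&
python3 -m jog '[[1,0,0,0,0,0,0],[1,0,0,0,0,0,0],[1,0,0,0,0,0,0],[1,0,0,0,0,0,0],[1,0,0,0,0,0,0]]' && python3 s.py &&
python3 -m jog '[[1,0,0,-0.007,0,0,-1],[1,0,0,-0.014,0,0,-2]]' && python3 s.py &&
python3 -m jog '[[1,0,0,-0.007,0,0,-1],[1,0,0,-0.014,0,0,-2]]' && python3 s.py &&
python3 -m jog '[[1,0,0,-0.007,0,0,-1],[1,0,0,-0.014,0,0,-2]]' && python3 s.py
```

```text
time: 18.5
ee_pos: [0.582, 0.0491, 0.1477]
tcp_rot: [-89.9, -0.5, -4.8]
wrist_force: [0.8, -0.9, 0.7]
opening: 0.0857
time: 19.0
ee_pos: [0.5825, -0.1009, 0.1331]
tcp_rot: [-90.2, -0.1, 30.0]
wrist_force: [-0.2, 0.1, -0.0]
opening: 0.0856
time: 19.4
ee_pos: [0.5805, -0.0963, 0.079]
tcp_rot: [-89.9, 0.2, 29.8]
wrist_force: [-0.4, -0.3, 0.7]
opening: 0.0856
time: 19.9
ee_pos: [0.5815, -0.0975, 0.0828]
tcp_rot: [-90.1, 0.0, 29.8]
wrist_force: [-5.4, -1.7, 6.2]
opening: 0.0427
t 19.9 F [-5.4 -1.7  6.2] T [-0.3   1.06  0.  ] rot [-90.1   0.   29.8] q6 51.0 p [ 0.5815 -0.0975  0.0828] op 0.0427
time: 20.1
ee_pos: [0.5815, -0.0975, 0.0826]
tcp_rot: [-90.1, -0.0, 19.6]
wrist_force: [-6.7, -1.8, 7.9]
opening: 0.0426
t 20.1 F [-6.7 -1.8  7.9] T [-0.33  1.2   0.43] rot [-90.1  -0.   19.6] q6 61.0 p [ 0.5815 -0.0975  0.0826] op 0.0426
```

```bash

python3 -m jog '[[0,0,0,0,0,0,0],[0,0,0,0,0,0,0],[0,0,0,0.6,0,0,0],[0,0,0,2.4,0,0,1],[0,-0.02,1,2.4,0,0,2]]' &&
python3 -m jog '[[0,-0.02,1.2,0,0,0,0],[0,-0.04,2.8,0,0,0,0],[0,-0.06,4.4,0,0,0,0],[0,-0.08,5.78,0,0,0,0],[0,-0.08,5.78,-0.4,0,0,0]]' &&
python3 -m jog '[[0,0,0,-0.5,0,0,0],[0,0,0,-1.4,0,0,0],[0,0,0,-1.98,0,0,0],[0,0,0,-1.98,0,0,0]]' &&
python3 -m jog '[[1,0,0,0,0,0,0],[1,0,0,0,0,0,0],[1,0,0,0,0,0,0],[1,0,0,0,0,0,0],[1,0,0,0,0,0,0]]' && python3 s.py &&
python3 -m jog '[[1,0,0,-0.004,0,0,-0.5],[1,0,0,-0.007,0,0,-1]]'; python3 s.py
```

```text
time: 20.6
ee_pos: [0.5835, -0.0738, 0.1478]
tcp_rot: [-90.3, -0.4, 29.9]
wrist_force: [0.3, 0.2, -0.1]
opening: 0.0854
time: 21.1
ee_pos: [0.5799, 0.0762, 0.1333]
tcp_rot: [-90.0, -0.2, 30.1]
wrist_force: [0.0, -0.7, 0.3]
opening: 0.0855
time: 21.5
ee_pos: [0.5779, 0.0713, 0.0788]
tcp_rot: [-89.9, 0.2, 29.7]
wrist_force: [-0.0, 0.1, -0.0]
opening: 0.0855
time: 22.0
ee_pos: [0.5792, 0.0719, 0.0829]
tcp_rot: [-90.1, -0.0, 29.8]
wrist_force: [-4.6, -3.2, 6.5]
opening: 0.0429
t 22.0 F [-4.6 -3.2  6.5] T [-0.62  0.93  0.03] rot [-90.1  -0.   29.8] q6 67.0 p [0.5792 0.0719 0.0829] op 0.0429
time: 22.2
ee_pos: [0.5791, 0.0719, 0.0828]
tcp_rot: [-90.1, -0.0, 24.7]
wrist_force: [-5.6, -3.7, 6.8]
opening: 0.0425
t 22.2 F [-5.6 -3.7  6.8] T [-0.66  1.02  0.5 ] rot [-90.1  -0.   24.7] q6 72.0 p [0.5791 0.0719 0.0828] op 0.0425
```

```bash

python3 -m jog '[[0,0,0,0,0,0,0],[0,0,0,0,0,0,0],[0,0,0,0.6,0,0,0],[0,0,0,2.4,0,0,1],[0,0.02,-1,2.4,0,0,1]]' &&
python3 -m jog '[[0,0.02,-1.2,0,0,0,0],[0,0.04,-2.8,0,0,0,0],[0,0.06,-4.4,0,0,0,0],[0,0.08,-5.78,0,0,0,0],[0,0.08,-5.78,-0.4,0,0,0]]' &&
python3 -m jog '[[0,0,0,-0.5,0,0,0],[0,0,0,-1.4,0,0,0],[0,0,0,-1.98,0,0,0],[0,0,0,-1.98,0,0,0]]' &&
python3 -m jog '[[1,0,0,0,0,0,0],[1,0,0,0,0,0,0],[1,0,0,0,0,0,0],[1,0,0,0,0,0,0],[1,0,0,0,0,0,0]]' && python3 s.py &&
python3 -m jog '[[1,0,0,-0.004,0,0,-0.5],[1,0,0,-0.006,0,0,-0.8]]'; python3 s.py; python3 -m jog '[[1,0,0,0,0,0,0]]'; python3 s.py
```

```text
time: 22.7
ee_pos: [0.582, 0.0492, 0.1482]
tcp_rot: [-90.2, -0.5, 30.1]
wrist_force: [-0.3, 0.1, -0.2]
opening: 0.0854
time: 23.2
ee_pos: [0.5825, -0.1008, 0.1336]
tcp_rot: [-90.2, -0.1, 29.6]
wrist_force: [0.2, 1.0, -0.3]
opening: 0.0853
time: 23.6
ee_pos: [0.5804, -0.0959, 0.0792]
tcp_rot: [-89.8, 0.2, 29.9]
wrist_force: [0.2, 0.2, -0.8]
opening: 0.0852
time: 24.1
ee_pos: [0.5815, -0.0975, 0.0832]
tcp_rot: [-90.1, 0.0, 29.8]
wrist_force: [-4.8, -2.0, 6.2]
opening: 0.0428
t 24.1 F [-4.8 -2.   6.2] T [-0.2   1.14 -0.05] rot [-90.1   0.   29.8] q6 51.0 p [ 0.5815 -0.0975  0.0832] op 0.0428
time: 24.3
ee_pos: [0.5815, -0.0975, 0.0832]
tcp_rot: [-90.1, -0.0, 25.7]
wrist_force: [-6.3, -1.3, 8.2]
opening: 0.0426
t 24.3 F [-6.3 -1.3  8.2] T [-0.33  1.16  0.52] rot [-90.1  -0.   25.7] q6 55.0 p [ 0.5815 -0.0975  0.0832] op 0.0426
time: 24.4
ee_pos: [0.5815, -0.0975, 0.0832]
tcp_rot: [-90.1, 0.0, 25.8]
wrist_force: [-6.4, -1.7, 7.7]
opening: 0.0423
t 24.4 F [-6.4 -1.7  7.7] T [-0.24  1.15  0.28] rot [-90.1   0.   25.8] q6 55.0 p [ 0.5815 -0.0975  0.0832] op 0.0423
```

```bash

python3 -m jog '[[1,0,0,0,0,0,-0.3],[1,0,0,-0.004,0,0,-0.6]]'; python3 s.py; python3 -m jog '[[1,0,0,0,0,0,0]]'; python3 s.py
python3 -m jog '[[0,0,0,0,0,0,0],[0,0,0,0,0,0,0],[0,0,0,0.6,0,0,0],[0,0,0,2.4,0,0,1],[0,-0.02,1,2.4,0,0,1.4]]' &&
python3 -m jog '[[0,-0.02,1.2,0,0,0,0],[0,-0.04,2.8,0,0,0,0],[0,-0.06,4.4,0,0,0,0],[0,-0.08,5.78,0,0,0,0],[0,-0.08,5.78,-0.4,0,0,0]]' &&
python3 -m jog '[[0,0,0,-0.5,0,0,0],[0,0,0,-1.4,0,0,0],[0,0,0,-1.98,0,0,0],[0,0,0,-1.98,0,0,0]]' &&
python3 -m jog '[[1,0,0,0,0,0,0],[1,0,0,0,0,0,0],[1,0,0,0,0,0,0],[1,0,0,0,0,0,0],[1,0,0,0,0,0,0]]' && python3 s.py &&
python3 -m jog '[[1,0,0,-0.004,0,0,-0.5],[1,0,0,-0.006,0,0,-0.8]]'; python3 s.py; python3 -m jog '[[1,0,0,0,0,0,0]]'; python3 s.py
```

```text
time: 24.6
ee_pos: [0.5815, -0.0975, 0.0831]
tcp_rot: [-90.1, -0.0, 22.8]
wrist_force: [-6.4, -1.4, 7.6]
opening: 0.0427
t 24.6 F [-6.4 -1.4  7.6] T [-0.32  1.31  0.52] rot [-90.1  -0.   22.8] q6 58.0 p [ 0.5815 -0.0975  0.0831] op 0.0427
time: 24.7
ee_pos: [0.5815, -0.0975, 0.0831]
tcp_rot: [-90.1, -0.0, 22.8]
wrist_force: [-5.9, -1.4, 7.1]
opening: 0.043
t 24.7 F [-5.9 -1.4  7.1] T [-0.26  1.22  0.3 ] rot [-90.1  -0.   22.8] q6 58.0 p [ 0.5815 -0.0975  0.0831] op 0.043
time: 25.2
ee_pos: [0.5835, -0.0738, 0.1484]
tcp_rot: [-90.3, -0.4, 29.8]
wrist_force: [0.5, 0.3, -0.1]
opening: 0.0855
time: 25.7
ee_pos: [0.58, 0.0762, 0.1339]
tcp_rot: [-90.0, -0.2, 30.0]
wrist_force: [-0.4, 0.7, 0.2]
opening: 0.0849
time: 26.1
ee_pos: [0.5779, 0.0713, 0.0794]
tcp_rot: [-89.9, 0.2, 29.7]
wrist_force: [-0.1, -0.5, -0.0]
opening: 0.0854
time: 26.6
ee_pos: [0.5792, 0.0719, 0.0834]
tcp_rot: [-90.1, -0.0, 29.8]
wrist_force: [-4.2, -3.2, 6.6]
opening: 0.0424
t 26.6 F [-4.2 -3.2  6.6] T [-0.63  0.91  0.04] rot [-90.1  -0.   29.8] q6 67.0 p [0.5792 0.0719 0.0834] op 0.0424
time: 26.8
ee_pos: [0.5791, 0.0719, 0.0833]
tcp_rot: [-90.1, -0.0, 25.7]
wrist_force: [-4.2, -3.4, 7.3]
opening: 0.0425
t 26.8 F [-4.2 -3.4  7.3] T [-0.75  1.    0.58] rot [-90.1  -0.   25.7] q6 71.0 p [0.5791 0.0719 0.0833] op 0.0425
time: 26.9
ee_pos: [0.5791, 0.0719, 0.0834]
tcp_rot: [-90.1, -0.0, 25.8]
wrist_force: [-5.3, -3.4, 7.6]
opening: 0.0424
t 26.9 F [-5.3 -3.4  7.6] T [-0.71  0.99  0.34] rot [-90.1  -0.   25.8] q6 71.0 p [0.5791 0.0719 0.0834] op 0.0424
```

```bash

python3 -m jog '[[1,0,0,0,0,0,-0.3],[1,0,0,-0.004,0,0,-0.6]]'; python3 s.py; python3 -m jog '[[1,0,0,0,0,0,0],[1,0,0,0,0,0,0]]'; python3 s.py
python3 -m jog '[[0,0,0,0,0,0,0],[0,0,0,0,0,0,0],[0,0,0,0.6,0,0,0],[0,0,0,2.4,0,0,1],[0,0.02,-1,2.4,0,0,1.4]]' &&
python3 -m jog '[[0,0.02,-1.2,0,0,0,0],[0,0.04,-2.8,0,0,0,0],[0,0.06,-4.4,0,0,0,0],[0,0.08,-5.78,0,0,0,0],[0,0.08,-5.78,-0.4,0,0,0]]' &&
python3 -m jog '[[0,0,0,-0.5,0,0,0],[0,0,0,-1.4,0,0,0],[0,0,0,-1.98,0,0,0],[0,0,0,-1.98,0,0,0]]' &&
python3 -m jog '[[1,0,0,0,0,0,0],[1,0,0,0,0,0,0],[1,0,0,0,0,0,0],[1,0,0,0,0,0,0],[1,0,0,0,0,0,0]]' && python3 s.py &&
python3 -m jog '[[1,0,0,0,0,0,-0.3],[1,0,0,-0.004,0,0,-0.6],[1,0,0,-0.006,0,0,-0.9],[1,0,0,-0.006,0,0,-1.1]]'; python3 s.py; python3 -m jog '[[1,0,0,0,0,0,0],[1,0,0,0,0,0,0]]'; python3 s.py
```

```text
time: 27.1
ee_pos: [0.5791, 0.0719, 0.0833]
tcp_rot: [-90.1, -0.0, 22.8]
wrist_force: [-4.2, -4.1, 8.4]
opening: 0.0426
t 27.1 F [-4.2 -4.1  8.4] T [-0.75  1.08  0.55] rot [-90.1  -0.   22.8] q6 74.0 p [0.5791 0.0719 0.0833] op 0.0426
time: 27.3
ee_pos: [0.5791, 0.0719, 0.0833]
tcp_rot: [-90.1, -0.0, 22.8]
wrist_force: [-5.1, -2.9, 7.8]
opening: 0.0427
t 27.3 F [-5.1 -2.9  7.8] T [-0.64  1.    0.34] rot [-90.1  -0.   22.8] q6 74.0 p [0.5791 0.0719 0.0833] op 0.0427
time: 27.8
ee_pos: [0.582, 0.0492, 0.1486]
tcp_rot: [-90.2, -0.5, 30.1]
wrist_force: [-0.2, -0.5, 0.4]
opening: 0.0857
time: 28.3
ee_pos: [0.5826, -0.1008, 0.1341]
tcp_rot: [-90.2, -0.1, 29.6]
wrist_force: [-0.4, -0.1, -0.0]
opening: 0.0853
time: 28.7
ee_pos: [0.5805, -0.0959, 0.0797]
tcp_rot: [-89.8, 0.2, 29.9]
wrist_force: [-0.6, -0.0, -0.9]
opening: 0.0854
time: 29.2
ee_pos: [0.5815, -0.0974, 0.0837]
tcp_rot: [-90.1, 0.0, 29.8]
wrist_force: [-6.0, -2.1, 7.3]
opening: 0.0425
t 29.2 F [-6.  -2.1  7.3] T [-0.28  1.09  0.05] rot [-90.1   0.   29.8] q6 51.0 p [ 0.5815 -0.0974  0.0837] op 0.0425
time: 29.6
ee_pos: [0.5815, -0.0975, 0.0836]
tcp_rot: [-90.1, -0.0, 24.3]
wrist_force: [-5.6, -0.8, 6.5]
opening: 0.0425
t 29.6 F [-5.6 -0.8  6.5] T [-0.32  1.15  0.58] rot [-90.1  -0.   24.3] q6 56.0 p [ 0.5815 -0.0975  0.0836] op 0.0425
time: 29.8
ee_pos: [0.5815, -0.0975, 0.0837]
tcp_rot: [-90.1, -0.0, 24.3]
wrist_force: [-5.9, -1.9, 7.5]
opening: 0.0428
t 29.8 F [-5.9 -1.9  7.5] T [-0.28  1.09  0.44] rot [-90.1  -0.   24.3] q6 56.0 p [ 0.5815 -0.0975  0.0837] op 0.0428
```

```bash

python3 -m jog '[[0,0,0,0,0,0,0],[0,0,0,0,0,0,0],[0,0,0,0.6,0,0,0],[0,0,0,2.4,0,0,1],[0,-0.02,1,2.4,0,0,1.1]]' &&
python3 -m jog '[[0,-0.02,1.2,0,0,0,0],[0,-0.04,2.8,0,0,0,0],[0,-0.06,4.4,0,0,0,0],[0,-0.08,5.78,0,0,0,0],[0,-0.08,5.78,-0.4,0,0,0]]' &&
python3 -m jog '[[0,0,0,-0.5,0,0,0],[0,0,0,-1.4,0,0,0],[0,0,0,-2,0,0,0],[0,0,0,-2,0,0,0]]' &&
python3 -m jog '[[1,0,0,0,0,0,0],[1,0,0,0,0,0,0],[1,0,0,0,0,0,0],[1,0,0,0,0,0,0],[1,0,0,0,0,0,0]]' && python3 s.py &&
python3 -m jog '[[1,0,0,0,0,0,-0.3],[1,0,0,-0.004,0,0,-0.6],[1,0,0,-0.004,0,0,-0.9]]'; python3 s.py; python3 -m jog '[[1,0,0,0,0,0,0],[1,0,0,0,0,0,0]]'; python3 s.py
```

```text
time: 30.3
ee_pos: [0.5835, -0.0739, 0.149]
tcp_rot: [-90.3, -0.4, 29.8]
wrist_force: [0.1, 0.1, 0.8]
opening: 0.0852
time: 30.8
ee_pos: [0.58, 0.0761, 0.1345]
tcp_rot: [-90.0, -0.2, 30.0]
wrist_force: [1.1, -0.5, 0.4]
opening: 0.0855
time: 31.2
ee_pos: [0.5779, 0.0713, 0.0794]
tcp_rot: [-89.9, 0.2, 29.7]
wrist_force: [-0.1, -0.2, 0.4]
opening: 0.0857
time: 31.7
ee_pos: [0.5792, 0.0719, 0.0835]
tcp_rot: [-90.1, -0.0, 29.8]
wrist_force: [-3.7, -3.1, 6.2]
opening: 0.0425
t 31.7 F [-3.7 -3.1  6.2] T [-0.54  0.9   0.04] rot [-90.1  -0.   29.8] q6 67.0 p [0.5792 0.0719 0.0835] op 0.0425
time: 32.0
ee_pos: [0.5792, 0.0719, 0.0834]
tcp_rot: [-90.1, -0.0, 25.3]
wrist_force: [-5.3, -3.2, 6.1]
opening: 0.0428
t 32.0 F [-5.3 -3.2  6.1] T [-0.69  0.92  0.53] rot [-90.1  -0.   25.3] q6 72.0 p [0.5792 0.0719 0.0834] op 0.0428
time: 32.2
ee_pos: [0.5791, 0.0719, 0.0834]
tcp_rot: [-90.1, -0.0, 25.3]
wrist_force: [-5.0, -3.4, 6.0]
opening: 0.0427
t 32.2 F [-5.  -3.4  6. ] T [-0.71  0.93  0.45] rot [-90.1  -0.   25.3] q6 72.0 p [0.5791 0.0719 0.0834] op 0.0427
```

```bash

python3 -m jog '[[1,0,0,0,0,0,-0.2],[1,0,0,-0.004,0,0,-0.4]]'; python3 s.py; python3 -m jog '[[1,0,0,0,0,0,0],[1,0,0,0,0,0,0]]'; python3 s.py
python3 -m jog '[[0,0,0,0,0,0,0],[0,0,0,0,0,0,0],[0,0,0,0.6,0,0,0],[0,0,0,2.4,0,0,1],[0,0.02,-1,2.4,0,0,1.3]]' &&
python3 -m jog '[[0,0.02,-1.2,0,0,0,0],[0,0.04,-2.8,0,0,0,0],[0,0.06,-4.4,0,0,0,0],[0,0.08,-5.78,0,0,0,0],[0,0.08,-5.78,-0.4,0,0,0]]' &&
python3 -m jog '[[0,0,0,-0.5,0,0,0],[0,0,0,-1.4,0,0,0],[0,0,0,-1.99,0,0,0],[0,0,0,-1.99,0,0,0]]' &&
python3 -m jog '[[1,0,0,0,0,0,0],[1,0,0,0,0,0,0],[1,0,0,0,0,0,0],[1,0,0,0,0,0,0],[1,0,0,0,0,0,0]]' && python3 s.py &&
python3 -m jog '[[1,0,0,0,0,0,-0.2],[1,0,0,-0.003,0,0,-0.4],[1,0,0,-0.003,0,0,-0.6]]'; python3 s.py; python3 -m jog '[[1,0,0,0,0,0,0],[1,0,0,0,0,0,0]]'; python3 s.py
```

```text
time: 32.4
ee_pos: [0.5792, 0.0719, 0.0834]
tcp_rot: [-90.1, -0.0, 23.3]
wrist_force: [-5.3, -3.3, 7.6]
opening: 0.0424
t 32.4 F [-5.3 -3.3  7.6] T [-0.71  0.92  0.67] rot [-90.1  -0.   23.3] q6 74.0 p [0.5792 0.0719 0.0834] op 0.0424
time: 32.6
ee_pos: [0.5792, 0.0719, 0.0834]
tcp_rot: [-90.1, -0.0, 23.3]
wrist_force: [-4.9, -3.3, 7.4]
opening: 0.0424
t 32.6 F [-4.9 -3.3  7.4] T [-0.71  0.93  0.56] rot [-90.1  -0.   23.3] q6 74.0 p [0.5792 0.0719 0.0834] op 0.0424
time: 33.1
ee_pos: [0.582, 0.0492, 0.1488]
tcp_rot: [-90.2, -0.5, 30.1]
wrist_force: [1.0, -0.9, 1.1]
opening: 0.0854
time: 33.6
ee_pos: [0.5825, -0.1008, 0.1342]
tcp_rot: [-90.2, -0.1, 29.6]
wrist_force: [-0.7, -0.1, 0.3]
opening: 0.085
time: 34.0
ee_pos: [0.5804, -0.0959, 0.0796]
tcp_rot: [-89.8, 0.2, 29.9]
wrist_force: [-0.4, 0.5, -0.3]
opening: 0.0855
time: 34.5
ee_pos: [0.5816, -0.0974, 0.0835]
tcp_rot: [-90.1, -0.0, 29.8]
wrist_force: [-5.6, -0.7, 6.0]
opening: 0.0429
t 34.5 F [-5.6 -0.7  6. ] T [-0.21  0.95  0.  ] rot [-90.1  -0.   29.8] q6 51.0 p [ 0.5816 -0.0974  0.0835] op 0.0429
time: 34.8
ee_pos: [0.5816, -0.0974, 0.0835]
tcp_rot: [-90.1, -0.0, 26.8]
wrist_force: [-5.6, -1.8, 5.1]
opening: 0.0424
t 34.8 F [-5.6 -1.8  5.1] T [-0.33  0.95  0.6 ] rot [-90.1  -0.   26.8] q6 54.0 p [ 0.5816 -0.0974  0.0835] op 0.0424
time: 35.0
ee_pos: [0.5816, -0.0975, 0.0835]
tcp_rot: [-90.1, -0.0, 26.8]
wrist_force: [-6.2, -1.1, 6.7]
opening: 0.0425
t 35.0 F [-6.2 -1.1  6.7] T [-0.26  0.92  0.48] rot [-90.1  -0.   26.8] q6 54.0 p [ 0.5816 -0.0975  0.0835] op 0.0425
```

```bash

python3 -m jog '[[0,0,0,0,0,0,0],[0,0,0,0,0,0,0],[0,0,0,0.6,0,0,0],[0,0,0,2.4,0,0,0],[0,0,0,4.2,0,0,0]]'
python3 -m jog '[[0,-1,-1,1,0,0,0],[0,-2,-2,2,0,0,0],[0,-3,-3.5,2,0,0,0],[0,-4,-5,2,0,0,0],[0,-5,-6.5,2,0,0,0]]'
python3 -m jog '[[0,-0.6,-1.5,0,0,0,0],[0,-1,-3,0,0,0,0],[0,-1,-3,0,0,0,0]]'
python3 - <<'E'
from h import *
ims=[]
for n in('top','side'):
    im,d=bot.camera(n); ims.append(im); P=cloud(n,d); X,Y,Z=P[...,0],P[...,1],P[...,2]
    b=(abs(Z-.0735)<.006)&(X>.505)&(X<.655)&(Y>-.135)&(Y<.11); q=P[b]; A=np.c_[q[:,:2]-[.58,-.0115],np.ones(len(q))]
    print(n,'board',np.linalg.lstsq(A,q[:,2],rcond=None)[0])
    b=(abs(Z-.05)<.006)&(X>.47)&(X<.51)&(Y>-.08)&(Y<.055); q=P[b]; print('book strip',len(q),np.percentile(q,[1,50,99],axis=0).round(4).tolist())
    t=(abs(Z)<.012)&(X>.3)&(X<.7)&(abs(Y)<.3); q=P[t];A=np.c_[q[:,:2]-[.58,-.0115],np.ones(len(q))]; print('table',np.linalg.lstsq(A,q[:,2],rcond=None)[0])
a=cv2.resize(ims[0][140:300,200:420],(400,291),interpolation=cv2.INTER_CUBIC); b=cv2.resize(ims[1][180:340,220:440],(400,291),interpolation=cv2.INTER_CUBIC)
save('end.png',np.hstack([a,b]))
E
```

```text
time: 35.5
ee_pos: [0.5812, -0.0969, 0.1888]
tcp_rot: [-90.0, 0.0, 26.8]
wrist_force: [0.8, -0.2, 0.5]
opening: 0.0855
time: 36.0
ee_pos: [0.4558, -0.2607, 0.2388]
tcp_rot: [-90.1, -0.1, 26.8]
wrist_force: [0.7, -0.7, -0.3]
opening: 0.0853
time: 36.3
ee_pos: [0.4303, -0.3381, 0.238]
tcp_rot: [-90.1, 0.0, 26.6]
wrist_force: [0.1, 0.4, 0.4]
opening: 0.0853
top board [ 0.00408282 -0.00067257  0.07569757]
book strip 334 [[0.4976, -0.0647, 0.0444], [0.5035, -0.0088, 0.0509], [0.5099, 0.043, 0.0549]]
table [ 0.00194904 -0.00060683  0.001175  ]
side board [ 0.00175052 -0.00096019  0.07285961]
book strip 194 [[0.4932, -0.0648, 0.0443], [0.5016, -0.0062, 0.0484], [0.5099, 0.0456, 0.0525]]
table [-0.00045757  0.00038084 -0.00146787]
```

View pics/end.png

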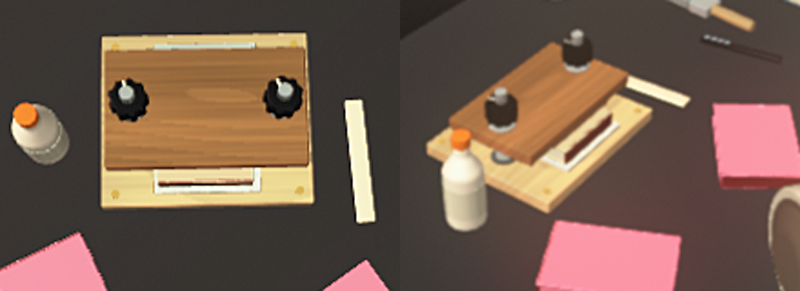

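The final picture shows the board level on the book (crop 105–305, 50–168), the spine just proud of the board's front edge, and the bottle and folder where they were.

```bash
python3 -c "
from workcell import bot
bot.job_done(); print(bot.get_obs()['time'])"
```

```text
the job is handed in; nothing more can be done
the job is handed in; nothing more can be done
```

The book is home against the back stop, nipped under the level board, and the job was handed in at about 36 s with the gripper open and clear.

- **Book:** I pushed the cream book with both fingertips at about 4 N until it met the stop. The push force then rose to 17 N. Afterwards the spine was parallel to the board (-0.77° against -0.75°) and 14.7 mm proud of its front edge, where 14 mm was expected.
- **Winding down:** I alternated the knobs in turns of at most 60°. By my estimate, from an uneven start of about 1 mm, the ends stayed about 1 mm apart or closer.
- **Final torque:** The right knob read 0.60 N m turning and 0.48 N m held. The left read 0.67 N m turning and 0.56 N m held, slightly above the target. I did not re-measure the left after the last 3° on the right knob.
- **Last pictures:** The board slope corresponds to about 0.2 mm or less between the knobs. In the pictures the glue bottle and folder looked undisturbed. I did not measure the other things on the table again, but the arm did not go near them.

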